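# Offer up the jolley arm to its yoke over a bowl on the wheel

### The job

Stand the pinch bowl upright and centred on the narrow plaster chuck on the banding wheel and let go of it. Then lift the profile arm out of its wooden rest by its balance point (the red band) and hold it level over the wheel, with its eye hanging free between the two cheeks of the yoke, the bore in line with the yoke's pin holes and the profile plate over the bowl, so that I can slide the hinge pin through. Finish while still holding the arm there, clear of the yoke, without it ever touching the bowl, and leave everything else where it is.

Things in the scene. Friction and masses are not known exactly. Their poses are not given: they have to be found in the camera images.
- pinch_bowl: small round bowl of brown clay, 68 mm across the rim, 36 mm high, sides tapering to a flat foot 40 mm across, 55 to 90 g, standing mouth up on the table. Origin: centre of the underside of the foot, z up. It can be grasped round the outside just below the rim.
- chuck_top (a point): centre of the flat top, 36 mm across, of a white plaster chuck shaped like a low pedestal (30 mm high, foot 68 mm across), fixed in the middle of the banding wheel's round white head (208 mm across, top 98 mm above the table). The bowl's foot is to stand here. z up.
- profile_arm: loose jolley arm, 260 mm long, 0.34 to 0.62 kg: heavy green cast eye (30 mm across, 18 wide, 13 bore), its casting running to 52 mm from the bore; plain steel bar 12 wide, 22 high; grey clamp 208 to 244 mm from the bore, thin rounded plate hanging below it. Origin: mid-bore, mid-bar. x along the bar from eye to plate, y along the bore, z up. Starts level in the rest, origin 90 mm above the table.
- balance_point (a point): balance point (centre of mass) of the profile arm, 83 mm from the bore along x, in the middle of the bar; a red painted band 8 mm wide marks it. Axes as profile_arm. Grip the bar here across its 12 mm width (within 20 mm along the bar).
- profile_tip (a point): lowest point of the rounded profile plate (44 mm wide, 4 mm thick) on the arm: 215 mm from the bore along x and 42 mm below the bar's middle.
- wooden_rest: fixed wooden rest: board 200 x 80 x 14 mm and two uprights (22 mm thick, 54 wide, 91 high) 65 mm either side of its middle, with open-topped slots 12 mm deep in which the arm lies with 4 mm of play either side. Origin: centre of the underside; x along the arm, same way as the arm's x. Lift the arm straight up, 30 mm or more, to clear it.
- hinge_post: fixed green cast post beside the wheel, base 100 x 100 mm, 241 mm high, carrying the yoke: two upright cheeks, each 34 mm wide (along x) and 10 thick, 30 mm apart, the gap open above and at both ends, its floor 184 mm above the table. Origin: centre of the underside. x points level at the wheel's middle (215 mm away), y across the cheeks, z up.
- yoke_axis (a point): middle of the gap between the cheeks, on the line through their two brass-bushed pin holes, 224 mm above the table. Axes as hinge_post (y along the pin). The arm's origin belongs here, with the arm's x along this x.
- glass_jar_3: bystander: glass jar of olive glaze with a white lid, 71 mm across, 112 mm high; origin at centre of underside.
- glaze_pot_03: bystander: plastic pot with yellow label and white lid, 60 mm across, 69 mm high; origin at centre of underside.
- hinge_pin: bystander: the steel hinge pin with a ring pull, 12 mm thick, about 100 mm long, lying on the table; origin on the table under its shank.
- rib_kidney: bystander: red kidney-shaped rubber rib, 90 x 56 x 8 mm, lying flat; origin at centre of underside.
- stone_grey_oval: bystander: dark grey oval river stone, 94 x 59 x 20 mm; origin at centre of underside.
- stone_pale: bystander: pale grey pebble, 50 x 44 x 25 mm; origin at centre of underside.
There are look-alikes about, which are no part of the job. What is shaped like the pinch_bowl but pink is not meant.

How it is judged:
By the outcome, as a careful person would: the job done as asked, in the order asked, and still so for the second after the job is handed in, while the arm keeps its last pose, push and grip.
It also fails if it takes over 59 s, if anything falls off the work surface, if the arm or the gripper's body presses on something with over 40 N, if the wrist force passes 120 N, or if a joint passes its speed limit or range.

### The arm

A 6-joint arm with a two-finger parallel gripper is mounted at the origin on a cart in front of the work surface, level with it; the furniture and walls round the work are solid. World frame = base frame: x ahead of the robot, y to its left, z up, the work surface at z = 0. Lengths are in m, angles in rad, forces in N, time in s.
With the tool pointing down it reaches from about 0.325 to 0.85 m from the base axis. Payload 4.4 kg.
Tool frame: the origin (TCP) lies midway between the tips of the shut fingers; the grasp point (between the pads) lies 19 mm behind it; z points along the fingers, y is the direction in which the jaws open and shut (so a half turn about z gives the same grasp; the last joint's range is limited). The gripper opens to 94 mm and grips with 3 to 60 N. Pads are 16 mm wide; open, the fingers measure 119 mm over their backs; the gripper's body (75 mm by 177 mm) begins 78 mm behind the grasp point.
Start: joints at [1.056, 0.207, 1.542, -0, 1.393, -0.15], TCP at [0.205, 0.537, 0.205] pointing down, gripper open.
Joint ranges: [-2.73, 2.73], [-0.86, 2.22], [0.23, 2.46], [-1.11, 4.25], [0.08, 2.63], [-2.82, 2.82]. Speed limits (rad/s): [2.79, 2.79, 3.14, 3.14, 3.14, 3.14].

### API

Orientations are given as a unit quaternion [w, x, y, z].
In Python, from bench import r gives the robot as it stands.
- The arm moves only by the tool step_arm, never from a script. Its argument "series" is a list of rows, each a list of 5 numbers: the opening in per cent of the stroke, from 0 (shut) to 100 (fully open), then the shift along the tool's x, y, z in m, then the turn about the tool's z in rad. In form: [[grip, dx, dy, dz, roll], ...]. A call has 1 to 8 rows; each row shifts and turns the commanded pose from where the row before left it, along the tool's axes as they then stand; what a row does not reach is not made up. A row lasts 1/10 s, in which the tool goes at most 50 mm and 8.59 degrees, less where a joint would pass 70% of its speed; a pose out of reach is approached as far as the arm can. A call is refused whole if a number of a shift passes 0.05 or a number of a turn 0.15, either way. A call with a gripper value outside its range is refused whole. The fingers move at their own pace and stop on an object; the grip force is fixed at half the most. Time passes only in rows, so rows that do not move let the fingers close. It gives the time, the measured TCP pose, the force and the opening at its end, in the units of the state.
- r.sense(): the state, without advancing time (a new reading comes with each control period).
- r.capture(name): name is "side" or "top" or "wrist"; returns a dict with "image" (400x640x3 uint8, red, green, blue), "z_map" (400x640 float32, m along the optical axis (not along the pixel's ray), 0 where there is no reading), "fx", "fy", "cx", "cy" (pixels), "R" (3x3) and "t" (3): a world point X has camera coordinates R X + t; the wrist camera has in their place "T_tool_cam" (4x4, takes a point from camera to tool coordinates, whose origin is the TCP and whose axes are the flange's). Camera axes: x right, y down, z forward; pixel columns grow to the right and rows downward; lengths in m; the calibration is good to about 2 mm. A picture is of the moment at which its call begins: read the wrist's pose just before it.
- r.job_done(): hands the job in, once; it reports no verdict.
Trained networks look in a picture, given as the dict that the camera call returned (one of the last four; its "shot" number tells which), for a name from the list of things; names that differ only in an ending like _2 or _b are one class to them, and where a whole thing is asked for, a point or a joint stands for the part that bears it (a point fixed in the world has none). Each returns a list of dicts, best first, with "confidence" (0 to 1); they miss things now and then, are a little off and sometimes report something else, mostly with a low value. They report only what shows in the picture. A call takes as long as a camera call. They do not tell look-alikes from the thing itself.
- r.masks_of(name, picture): "pixels" (400x640 bool, what is visible of it) and "bbox" ([left, top, right, bottom] in pixels, round what is visible of it).
- r.tip_of(name, picture): "xy" ([column, row] in pixels: a listed point, or the origin of a listed thing).
The state is a dict: "t": time; "joints": joint angles; "qvel": joint speeds; "effort": joint torques, N m; "eef_pos": TCP position; "tcp_rot": TCP orientation; "ft_force": force on the tool from outside, world axes, zero at the start; "torque": the same for the moment, N m; "finger_gap": finger opening in m.
Only numpy, scipy, OpenCV 4.12 (cv2) and the standard library are available. Lean on these libraries where they do the work, as an engineer would, in place of code of your own. Each camera call takes 0.05 s, during which the arm holds its last target. There are 200 camera calls.

## Working session

There is one attempt and no reset: what is moved stays moved. The work goes in short steps, Python scripts to look and compute and a tool call to move; the robot and the scene stay as the last step left them, time stands still between calls to the robot, and variables do not carry over. Pictures are saved under pics/ and viewed, about 8 in all and at most 12, crops included, and the job is handed in when it is done.

Besides the shell and the picture viewer there is one more tool, called after ">>>" in YAML: its name, and indented under it one key for each argument. step_arm: Moves the arm, as the interface text tells. Its arguments: {"type":"object","properties":{"series":{"type":"array"}},"required":["series"]}

```bash
mkdir -p pics; ls
cat > h.py <<'E'
from bench import r
import numpy as np, cv2
def pt(p,u,v,w=3):
    z=p["z_map"][int(v)-w:int(v)+w+1,int(u)-w:int(u)+w+1]; z=np.median(z[z>0])
    return unp(p,u,v,z)
def unp(p,u,v,z):
    c=np.array([(u-p["cx"])/p["fx"]*z,(v-p["cy"])/p["fy"]*z,z])
    return p["R"].T@(c-p["t"])
def cloud(p,m):
    v,u=np.nonzero(m&(p["z_map"]>0)); z=p["z_map"][v,u]
    c=np.stack([(u-p["cx"])/p["fx"]*z,(v-p["cy"])/p["fy"]*z,z],1)
    return (c-p["t"])@p["R"]
def wristify(p,s):
    w,x,y,z=s["tcp_rot"]
    from scipy.spatial.transform import Rotation as Ro
    Rt=Ro.from_quat([x,y,z,w]).as_matrix(); T=np.eye(4);T[:3,:3]=Rt;T[:3,3]=s["eef_pos"]
    M=np.linalg.inv(T@p["T_tool_cam"]); p["R"]=M[:3,:3];p["t"]=M[:3,3]
    return p
def save(p,n): cv2.imwrite("pics/"+n+".png",p["image"][:,:,::-1])
np.set_printoptions(precision=4,suppress=True)
E
python3 - <<'E'
from h import *
print(r.sense())
for c in ["top","side"]:
    p=r.capture(c); save(p,c+"0"); print(c,p["R"],p["t"],p["fx"])
    for n in ["pinch_bowl","profile_arm","wooden_rest","hinge_post","glass_jar_3","glaze_pot_03","hinge_pin"]:
        for d in r.masks_of(n,p)[:3]:
            C=cloud(p,d["pixels"]); print(n,round(d["confidence"],2),d["bbox"],C.min(0),C.max(0),np.median(C,0)) if len(C) else 0
    for n in ["pinch_bowl","chuck_top","profile_arm","balance_point","profile_tip","yoke_axis","hinge_post","wooden_rest"]:
        for d in r.tip_of(n,p)[:2]: print("tip",n,round(d["confidence"],2),d["xy"],pt(p,*d["xy"]))
print(r.sense()["t"])
E
```

```text
pics
{'t': 0.0, 'joints': array([ 1.0565,  0.2074,  1.5429, -0.    ,  1.3935, -0.1505]), 'qvel': array([ 0.0016,  0.0004, -0.0001,  0.0002,  0.    , -0.0003]), 'effort': array([ -0.0003, -37.0876, -28.1417,   0.0699,   0.0362,  -0.0002]), 'eef_pos': array([0.2042, 0.5367, 0.2043]), 'tcp_rot': array([-0.0004,  0.1809,  0.9835, -0.0011]), 'ft_force': array([ 0.679 , -0.3134, -0.4203]), 'torque': array([-0.0295,  0.0385, -0.0237]), 'finger_gap': 0.09373472375248926}
top [[ 0.003  -1.      0.0037]
 [-0.9868 -0.0036 -0.162 ]
 [ 0.162  -0.0031 -0.9868]] [-0.0169  0.5618  1.1109] 392.3053038398067
pinch_bowl 0.93 [268.2, 211.7, 288.0, 229.9] [ 0.4801  0.081  -0.0004] [0.54   0.1413 0.04  ] [0.5129 0.1136 0.0128]
pinch_bowl 0.68 [192.1, 225.8, 218.4, 246.5] [ 0.4354  0.2913 -0.0019] [0.5002 0.3567 0.0437] [0.4692 0.3299 0.0151]
pinch_bowl 0.57 [232.8, 223.1, 254.4, 245.6] [0.436  0.1768 0.0006] [0.5009 0.24   0.0421] [0.4723 0.2119 0.0143]
profile_arm 0.93 [420.3, 182.1, 441.8, 260.6] [ 0.3795 -0.3935 -0.0012] [ 0.6526 -0.2954  0.1094] [ 0.5066 -0.3271  0.1011]
wooden_rest 0.92 [401.4, 201.2
[... 2761 characters left out ...]
5, 189.7] [ 0.4936 -0.1913  0.0973]
tip chuck_top 0.45 [302.3, 187.2] [ 0.6076 -0.4426  0.0101]
tip profile_arm 0.91 [359.8, 182.8] [ 0.3912 -0.2957  0.0874]
tip balance_point 0.87 [337.0, 179.3] [ 0.4736 -0.3178  0.0911]
tip balance_point 0.22 [331.0, 188.5] [ 0.4893 -0.4673 -0.0017]
tip profile_tip 0.63 [299.9, 188.8] [ 0.6178 -0.4496  0.0002]
tip profile_tip 0.55 [278.6, 268.2] [0.6394 0.1595 0.0072]
tip yoke_axis 0.72 [381.0, 179.4] [0.3829 0.0938 0.236 ]
tip hinge_post 0.6 [377.1, 256.5] [0.3774 0.1089 0.0204]
tip hinge_post 0.32 [280.7, 268.1] [0.6342 0.1576 0.0065]
tip wooden_rest 0.42 [283.9, 212.9] [0.6377 0.0219 0.1033]
tip wooden_rest 0.19 [289.3, 292.5] [0.603  0.263  0.0079]
1.6
```

Run:
```python
import cv2,numpy as np
t=cv2.imread("pics/top0.png");s=cv2.imread("pics/side0.png")
a=cv2.resize(t[140:310,180:460],(800,486)); cv2.imwrite("pics/a.png",a)
b=cv2.resize(s[225:325,300:400],(500,500),interpolation=cv2.INTER_CUBIC); cv2.imwrite("pics/b.png",b)
```

```text
(no output)
```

View pics/a.png

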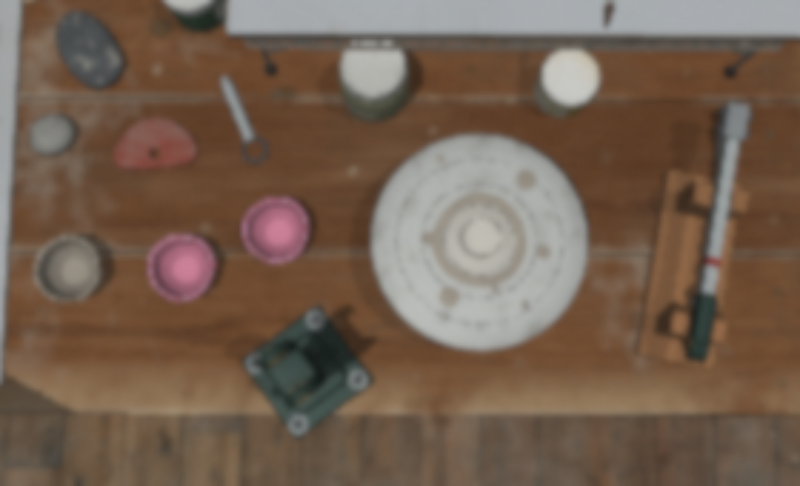

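View pics/b.png

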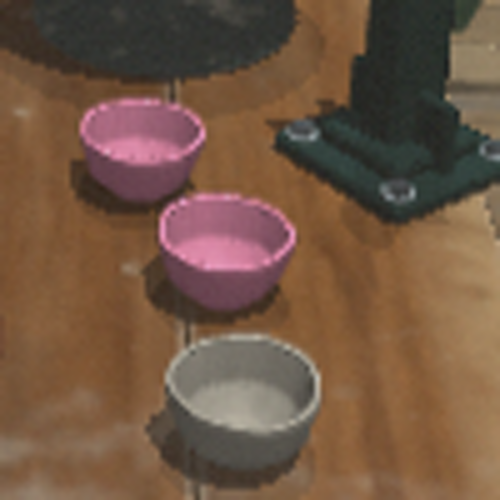

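The candidates for the bowl in the top crop are pink at (276,230), pink at (182,267) and grey-brown at (70,268). The close crop confirms only the third isn't pink, so it's the target, at about (0.468, 0.326). The wheel is at (480,240), the post at (305,370) and the arm in its rest at right (red band at (712,260)). Next I refine the fixed geometry.

```bash
cat >> h.py <<'E'
def circ(P):
    A=np.c_[2*P[:,:2],np.ones(len(P))]; s=np.linalg.lstsq(A,(P[:,:2]**2).sum(1),rcond=None)[0]
    return s[:2],np.sqrt(s[2]+s[0]**2+s[1]**2)
def mec(P): # min enclosing circle
    c,rad=cv2.minEnclosingCircle((P[:,:2]*1000).astype(np.float32)); return np.array(c)/1000,rad/1000
E
python3 - <<'E'
from h import *
p=r.capture("top")
C=cloud(p,np.ones((400,640),bool))
def sel(c,rad,z0,z1): 
    return C[(np.hypot(*(C[:,:2]-c).T)<rad)&(C[:,2]>z0)&(C[:,2]<z1)]
W=sel([.498,-.097],.13,.092,.104); print("wheel",mec(W),np.median(W[:,2]),len(W))
K=sel([.498,-.097],.03,.122,.14); print("chuck",K[:,:2].mean(0),mec(K),np.median(K[:,2]),len(K))
Y=sel([.37,.07],.07,.225,.26); print("cheeks",len(Y),Y.mean(0),cv2.minAreaRect((Y[:,:2]*1000).astype(np.float32)))
B=sel([.468,.327],.05,.028,.05); print("bowl",mec(B),circ(B),B[:,2].max())
m=r.masks_of("profile_arm",p)[0]["pixels"]; A=cloud(p,m); A=A[A[:,2]>.095]
print("arm",cv2.fitLine((A[:,:2]).astype(np.float32),cv2.DIST_HUBER,0,.001,.001).ravel(),A.min(0),A.max(0),np.median(A[:,2]))
hi=C[(C[:,2]>.03)]
for x0,x1,y0,y1 in [(.7,.9,-.4,.5),(.2,.7,.38,.7),(.2,.7,-.7,-.4)]:
    q=hi[(hi[:,0]>x0)&(hi[:,0]<x1)&(hi[:,1]>y0)&(hi[:,1]<y1)]
    print(x0,y0,len(q),q.min(0) if len(q) else '',q.max(0) if len(q) else '', np.percentile(q[:,2],[5,25,50,75,95]) if len(q) else '')
E
```

```text
wheel (array([ 0.4922, -0.0947]), 0.10622109985351562) 0.09784419469100666 4042
chuck [ 0.492  -0.0946] (array([ 0.492 , -0.0949]), 0.017371988296508788) 0.12758370535481398 130
cheeks 138 [0.3648 0.0774 0.2359] ((364.7744140625, 78.12745666503906), (52.66664505004883, 32.775657653808594), 36.428157806396484)
bowl (array([0.4678, 0.3241]), 0.03398976135253906) (array([0.4677, 0.3237]), np.float64(0.03136336785822983)) 0.04119160184828211
arm [ 0.9799 -0.1996  0.4998 -0.3264] [ 0.3795 -0.3618  0.0951] [ 0.6264 -0.2957  0.1103] 0.10170459057120818
0.7 -0.4 14682 [ 0.7    -0.3982  0.0305] [0.9    0.2313 0.2075] [0.1895 0.1919 0.1933 0.1947 0.1999]
0.2 0.38 4651 [0.2    0.4139 0.03  ] [0.6799 0.6999 0.6087] [0.0343 0.3165 0.3837 0.5279 0.5821]
0.2 -0.7 70 [ 0.6787 -0.6999  0.1295] [ 0.6999 -0.663   0.141 ] [0.1311 0.1336 0.1354 0.138  0.139 ]
```

```bash
cat >> h.py <<'E'
def plan(pos,phi,grip,n,s=None,cur=None):
    """rows from current pose to pos with jaw angle phi (world), n rows; printed rounded"""
    s=s or r.sense(); w,x,y,z=s["tcp_rot"]
    from scipy.spatial.transform import Rotation as Ro
    Rt=Ro.from_quat([x,y,z,w]).as_matrix(); p=np.array(s["eef_pos"]) if cur is None else np.array(cur[:3])
    a=np.arctan2(Rt[1,1],Rt[0,1]) if cur is None else cur[3]
    d=(phi-a+np.pi)%(2*np.pi)-np.pi; out=[]
    p0,a0=p.copy(),a
    for k in range(1,n+1):
        tgt=p0+(np.array(pos)-p0)*k/n; e=tgt-p
        yv=np.array([np.cos(a),np.sin(a)]); xv=np.array([-yv[1],yv[0]])  # tool x = y + 90deg (z down)
        t=np.array([e[:2]@xv,e[:2]@yv,-e[2]]).round(4); dr=round(-(a0+d*k/n-a),3)
        p=p+np.r_[t[0]*xv+t[1]*yv,-t[2]]; a-=dr
        out.append([grip,*map(float,t),float(dr)])
    print(out); return out
E
python3 - <<'E'
from h import *
p=r.capture("top")
for v in (150,180,200,230,250): print(v,[pt(p,u,v,1).round(3).tolist() for u in (160,172,178,183)])
o=plan([.468,.324,.15],0,100,9)
E
```

```text
150 [[0.73, 0.478, 0.011], [0.727, 0.437, 0.019], [0.73, 0.421, 0.012], [0.73, 0.407, 0.01]]
180 [[0.633, 0.468, 0.019], [0.631, 0.428, 0.027], [0.635, 0.416, 0.01], [0.635, 0.401, 0.009]]
200 [[0.573, 0.467, 0.01], [0.572, 0.429, 0.016], [0.573, 0.412, 0.011], [0.573, 0.398, 0.008]]
230 [[0.479, 0.451, 0.035], [0.48, 0.418, 0.03], [0.482, 0.408, 0.008], [0.482, 0.395, 0.003]]
250 [[0.422, 0.457, 0.009], [0.422, 0.421, 0.011], [0.422, 0.403, 0.01], [0.422, 0.392, -0.001]]
[[100, -0.0358, -0.0117, 0.0062, 0.134], [100, -0.037, -0.0069, 0.0061, 0.134], [100, -0.0377, -0.0018, 0.0062, 0.134], [100, -0.0375, 0.0031, 0.0062, 0.134], [100, -0.0367, 0.0082, 0.0061, 0.135], [100, -0.0354, 0.0131, 0.0062, 0.134], [100, -0.0332, 0.0176, 0.0061, 0.134], [100, -0.0307, 0.022, 0.0062, 0.134], [100, -0.0274, 0.0258, 0.0062, 0.134]]
```

Only a low board on the left, so the path is clear.

>>> step_arm:
  series:
    - [100, -0.036, -0.012, 0.006, 0.134]
    - [100, -0.037, -0.007, 0.006, 0.134]
    - [100, -0.038, -0.002, 0.006, 0.134]
    - [100, -0.0375, 0.003, 0.006, 0.134]
    - [100, -0.0365, 0.008, 0.006, 0.135]
    - [100, -0.0355, 0.013, 0.006, 0.134]
    - [100, -0.033, 0.0175, 0.006, 0.134]
    - [100, -0.031, 0.022, 0.006, 0.134]

```text
t: 2.55
eef_pos: [0.4396, 0.3455, 0.1574]
tcp_rot: [0.0, 0.66, 0.751, 0.0]
ft_force: [0.5, 0.9, -0.5]
finger_gap: 0.0939
```

>>> step_arm:
  series:
    - [100, -0.027, 0.026, 0.006, 0.134]
    - [100, 0, 0, 0, 0]
    - [100, 0, 0, 0, 0]

```text
t: 2.85
eef_pos: [0.4681, 0.3227, 0.1512]
tcp_rot: [-0.0, 0.707, 0.707, -0.0]
ft_force: [0.7, 0.2, 0.4]
finger_gap: 0.0943
```

Run:
```python
from h import *
s=r.sense(); p=wristify(r.capture("wrist"),s); save(p,"w1")
for d in r.masks_of("pinch_bowl",p):
    C=cloud(p,d["pixels"]); B=C[C[:,2]>.032]; print(d["confidence"],d["bbox"],mec(B),circ(B),len(B),C[:,2].max())
print(s["eef_pos"],s["tcp_rot"])
```

```text
0.93 [285.9, 158.9, 355.8, 228.2] (array([0.4682, 0.3224]), 0.03429380035400391) (array([0.4684, 0.3227]), np.float64(0.03143404618217093)) 875 0.03859021265652858
0.74 [327.5, 346.3, 384.4, 380.3] (array([0.5068, 0.2268]), 0.11881681060791016) (array([0.5032, 0.2322]), np.float64(0.10101291054733331)) 330 0.2751646169089844
0.72 [287.3, 270.3, 356.7, 303.8] (array([0.4702, 0.211 ]), 0.033291458129882816) (array([0.4709, 0.2069]), np.float64(0.03141642812199883)) 389 0.037535063519758174
[0.4681 0.3227 0.1512] [-0.0004  0.7074  0.7068 -0.0003]
```

>>> step_arm:
  series:
    - [100, 0, 0, 0.047, 0]
    - [100, 0, 0, 0.047, 0]
    - [100, 0, 0, 0.03, 0]
    - [100, 0, 0, 0.015, 0]
    - [100, 0, 0, 0, 0]
    - [40, 0, 0, 0, 0]
    - [0, 0, 0, 0, 0]
    - [0, 0, 0, 0, 0]

```text
t: 3.75
eef_pos: [0.4695, 0.3242, 0.0146]
tcp_rot: [0.001, 0.707, 0.707, 0.002]
ft_force: [-0.1, 0.9, -0.0]
finger_gap: 0.0736
```

>>> step_arm:
  series:
    - [0, 0, 0, 0, 0]
    - [0, 0, 0, 0, 0]
    - [0, 0, 0, -0.01, 0]
    - [0, 0, 0, -0.03, 0]
    - [0, 0, 0, -0.05, 0]
    - [0, 0, 0, -0.05, 0]
    - [0, 0, 0, -0.05, 0]
    - [0, 0, 0, -0.04, 0]

```text
t: 4.55
eef_pos: [0.4682, 0.3234, 0.2463]
tcp_rot: [0.001, 0.707, 0.707, 0.002]
ft_force: [-0.1, 0.7, -1.2]
finger_gap: 0.0652
```

>>> step_arm:
  series:
    - [0, -0.03, 0.002, 0, 0]
    - [0, -0.049, 0.003, 0, 0]
    - [0, -0.049, 0.003, 0, 0]
    - [0, -0.049, 0.003, 0, 0]
    - [0, -0.049, 0.003, 0, 0]
    - [0, -0.049, 0.003, 0, 0]
    - [0, -0.049, 0.003, 0, 0]
    - [0, -0.049, 0.002, 0, 0]

```text
t: 5.35
eef_pos: [0.4893, -0.0516, 0.2428]
tcp_rot: [0.0, 0.707, 0.707, 0.0]
ft_force: [0.2, 0.1, -1.5]
finger_gap: 0.0652
```

>>> step_arm:
  series:
    - [0, -0.03, 0.002, 0, 0]
    - [0, -0.015, 0, 0, 0]
    - [0, 0, 0, 0, 0]
    - [0, 0, 0, 0, 0]
    - [0, 0, 0, 0, 0]

```text
t: 5.85
eef_pos: [0.4917, -0.0931, 0.2424]
tcp_rot: [-0.0, 0.706, 0.708, 0.0]
ft_force: [0.5, 0.2, -1.0]
finger_gap: 0.065
```

Run:
```python
from h import *
s=r.sense(); p=wristify(r.capture("wrist"),s); save(p,"w2"); print(s["eef_pos"],s["tcp_rot"],s["finger_gap"])
for d in r.masks_of("pinch_bowl",p)[:2]:
    C=cloud(p,d["pixels"]); zt=np.percentile(C[:,2],98);B=C[C[:,2]>zt-.006]; print(d["confidence"],d["bbox"],mec(B),zt)
q=r.capture("side")
d=r.masks_of("pinch_bowl",q); C=[(x["confidence"],cloud(q,x["pixels"])) for x in d]
for c,a in C: print(c,np.percentile(a,[2,50,98],axis=0).ravel())
cv2.imwrite("pics/c.png",np.hstack([cv2.resize(p["image"],(480,300)),cv2.resize(q["image"][120:220,280:385],(315,300))])[:,:,::-1])
```

```text
[ 0.4917 -0.0931  0.2424] [-0.0003  0.7064  0.7078  0.0002] 0.06504355384138844
0.97 [254.4, 195.8, 380.9, 305.3] (array([ 0.4903, -0.094 ]), 0.034164539337158205) 0.26485175236175584
0.83 [305.9, 0.0, 366.2, 29.5] (array([0.5095, 0.0991]), 0.03251601028442383) 0.03687895304053856
0.86 [0.4811 0.0812 0.0089 0.5103 0.0969 0.0254 0.5391 0.1455 0.0368]
0.69 [0.4429 0.1771 0.0084 0.4723 0.1927 0.0252 0.5023 0.2405 0.0368]
0.51 [ 0.4655 -0.1236  0.2324  0.4936 -0.071   0.2549  0.5214 -0.0583  0.2643]
0.34 [0.595  0.3456 0.0107 0.614  0.3662 0.021  0.6337 0.378  0.0257]
```

View pics/c.png

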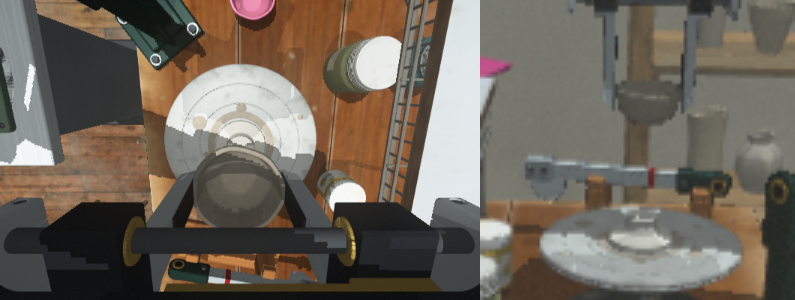

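The wrist view (left) shows the bowl held level between the fingers. The side view (right) shows it upright above the chuck. Lowering now.

>>> step_arm:
  series:
    - [0, -0.001, 0.001, 0.03, 0]
    - [0, 0, 0, 0.035, 0]
    - [0, 0, 0, 0.02, 0]
    - [0, 0, 0, 0.009, 0]
    - [0, 0, 0, 0.002, 0]
    - [0, 0, 0, 0, 0]
    - [0, 0, 0, 0, 0]

```text
t: 6.75
eef_pos: [0.4941, -0.0961, 0.148]
tcp_rot: [0.001, 0.707, 0.707, 0.001]
ft_force: [0.2, 0.4, -0.2]
finger_gap: 0.065
```

Run:
```python
from h import *
s=r.sense(); p=wristify(r.capture("wrist"),s); print(s["eef_pos"],s["ft_force"])
for d in r.masks_of("pinch_bowl",p)[:1]:
    C=cloud(p,d["pixels"]); zt=np.percentile(C[:,2],98);B=C[C[:,2]>zt-.006]; print(d["confidence"],d["bbox"],mec(B),zt)
C=cloud(p,np.ones((400,640),bool))
W=C[(np.hypot(C[:,0]-.492,C[:,1]+.095)<.13)&(abs(C[:,2]-.098)<.006)]; print("wheel z",np.median(W[:,2]),mec(W))
q=r.capture("side")
for d in r.masks_of("pinch_bowl",q):
    C=cloud(q,d["pixels"])
    if np.median(C[:,2])>.1: print("side",np.percentile(C,[1,50,99],axis=0))
```

```text
[ 0.4941 -0.0961  0.148 ] [ 0.1597  0.4372 -0.2067]
0.71 [256.6, 192.4, 380.3, 308.0] (array([ 0.4926, -0.0971]), 0.03427758026123047) 0.17049814825633566
wheel z 0.0983210183254635 (array([ 0.493, -0.097]), 0.1062474365234375)
side [[ 0.4638 -0.1275  0.1347]
 [ 0.4945 -0.0787  0.1602]
 [ 0.5247 -0.0617  0.1708]]
```

>>> step_arm:
  series:
    - [0, 0, 0, 0.003, 0]
    - [0, 0, 0, 0, 0]
    - [0, 0, 0, 0, 0]

```text
t: 7.25
eef_pos: [0.4927, -0.0957, 0.1433]
tcp_rot: [-0.0, 0.707, 0.707, -0.0]
ft_force: [0.5, 0.4, -0.7]
finger_gap: 0.0653
```

>>> step_arm:
  series:
    - [0, 0, 0, 0.001, 0]
    - [0, 0, 0, 0, 0]
    - [0, 0, 0, 0, 0]

```text
t: 7.55
eef_pos: [0.4929, -0.0958, 0.1424]
tcp_rot: [0.0, 0.707, 0.707, 0.0]
ft_force: [-0.2, 0.1, -1.4]
finger_gap: 0.0649
```

>>> step_arm:
  series:
    - [0, 0, 0, 0.001, 0]
    - [0, 0, 0, 0, 0]
    - [0, 0, 0, 0, 0]

```text
t: 7.85
eef_pos: [0.4929, -0.0959, 0.1424]
tcp_rot: [0.0, 0.707, 0.707, -0.0]
ft_force: [-2.9, 0.1, 6.0]
finger_gap: 0.0653
```

>>> step_arm:
  series:
    - [0, 0, 0, -0.0005, 0]
    - [75, 0, 0, 0, 0]
    - [90, 0, 0, 0, 0]
    - [100, 0, 0, 0, 0]
    - [100, 0, 0, 0, 0]
    - [100, 0, 0, -0.02, 0]
    - [100, 0, 0, -0.05, 0]
    - [100, 0, 0, -0.05, 0]

```text
t: 8.65
eef_pos: [0.4917, -0.0953, 0.2618]
tcp_rot: [-0.002, 0.707, 0.707, -0.001]
ft_force: [2.0, -1.1, 0.0]
finger_gap: 0.0939
```

>>> step_arm:
  series:
    - [100, 0, 0, -0.03, 0]
    - [100, 0, 0, 0, 0]
    - [100, 0, 0, 0, 0]

```text
t: 8.95
eef_pos: [0.493, -0.0958, 0.2922]
tcp_rot: [0.001, 0.707, 0.707, 0.0]
ft_force: [-0.2, -0.7, -0.9]
finger_gap: 0.094
```

Run:
```python
from h import *
s=r.sense(); p=wristify(r.capture("wrist"),s); print(s["eef_pos"],s["ft_force"])
for d in r.masks_of("pinch_bowl",p)[:1]:
    C=cloud(p,d["pixels"]); zt=np.percentile(C[:,2],98);B=C[C[:,2]>zt-.005]; print(d["confidence"],d["bbox"],mec(B),zt, np.linalg.lstsq(np.c_[B[:,:2],np.ones(len(B))],B[:,2],rcond=None)[0])
C=cloud(p,np.ones((400,640),bool))
W=C[(np.hypot(C[:,0]-.492,C[:,1]+.095)<.13)&(abs(C[:,2]-.098)<.006)]; print("wheel z",np.median(W[:,2]),mec(W))
Y=C[(np.hypot(C[:,0]-.365,C[:,1]-.078)<.07)&(abs(C[:,2]-.238)<.008)]
print("cheeks",len(Y)); 
if len(Y)>5: print(Y.mean(0),cv2.minAreaRect((Y[:,:2]*1000).astype(np.float32)))
o=plan([.472,-.318,.22],1.372,100,10)
```

```text
[ 0.493  -0.0958  0.2922] [-0.2251 -0.6567 -0.8509]
0.62 [303.8, 0.0, 358.0, 38.3] (array([0.5091, 0.1054]), 0.033620697021484375) 0.03679988629727904 [-0.0007 -0.0001  0.0358]
wheel z 0.09837233306910151 (array([ 0.4925, -0.0972]), 0.10621501922607422)
cheeks 40
[0.3559 0.0503 0.2313] ((356.12744140625, 50.07616424560547), (7.57907247543335, 2.214130163192749), 4.944081783294678)
[[100, -0.0223, -0.002, 0.007, -0.137], [100, -0.0218, -0.005, 0.007, -0.137], [100, -0.0209, -0.0079, 0.0069, -0.138], [100, -0.0196, -0.0107, 0.007, -0.137], [100, -0.0179, -0.0133, 0.007, -0.137], [100, -0.016, -0.0156, 0.007, -0.137], [100, -0.0137, -0.0177, 0.007, -0.137], [100, -0.0112, -0.0194, 0.007, -0.138], [100, -0.0083, -0.0207, 0.0069, -0.137], [100, -0.0055, -0.0217, 0.007, -0.137]]
```

>>> step_arm:
  series:
    - [100, -0.0225, -0.002, 0, -0.137]
    - [100, -0.022, -0.005, 0, -0.137]
    - [100, -0.021, -0.008, 0, -0.138]
    - [100, -0.0195, -0.0105, 0.003, -0.137]
    - [100, -0.018, -0.0135, 0.007, -0.137]
    - [100, -0.016, -0.0155, 0.007, -0.137]
    - [100, -0.0135, -0.0175, 0.007, -0.137]
    - [100, -0.011, -0.0195, 0.007, -0.138]

```text
t: 9.85
eef_pos: [0.4756, -0.274, 0.2579]
tcp_rot: [-0.002, 0.231, 0.973, 0.001]
ft_force: [1.1, -0.5, -0.1]
finger_gap: 0.0942
```

>>> step_arm:
  series:
    - [100, -0.0085, -0.0205, 0.007, -0.137]
    - [100, -0.0055, -0.0215, 0.007, -0.137]
    - [100, 0, 0, 0, 0]
    - [100, 0, 0, 0, 0]

```text
t: 10.25
eef_pos: [0.4723, -0.3174, 0.2447]
tcp_rot: [-0.002, 0.101, 0.995, 0.002]
ft_force: [-0.0, -0.8, -0.8]
finger_gap: 0.0939
```

Run:
```python
from h import *
t=r.capture("top")
C=cloud(t,np.ones((400,640),bool)); B=C[(np.hypot(C[:,0]-.492,C[:,1]+.095)<.05)&(C[:,2]>.155)&(C[:,2]<.18)]
print("bowl top-cam",len(B),mec(B),B[:,2].max(),np.median(B[:,2]),np.linalg.lstsq(np.c_[B[:,:2]-B[:,:2].mean(0),np.ones(len(B))],B[:,2],rcond=None)[0])
s=r.sense(); p=wristify(r.capture("wrist"),s); print(s["eef_pos"],s["tcp_rot"])
for d in r.masks_of("profile_arm",p)[:2]:
    A=cloud(p,d["pixels"]);A=A[(A[:,2]>.095)&(A[:,2]<.115)]
    print(d["confidence"],d["bbox"],len(A),cv2.fitLine(A[:,:2].astype(np.float32),cv2.DIST_HUBER,0,.001,.001).ravel(),np.median(A[:,2]))
for n in ("balance_point","profile_arm"):
    for d in r.tip_of(n,p)[:2]: print(n,d,pt(p,*d["xy"],1))
hsv=cv2.cvtColor(p["image"],cv2.COLOR_RGB2HSV); red=((hsv[...,0]<8)|(hsv[...,0]>172))&(hsv[...,1]>130)&(hsv[...,2]>60)
R=cloud(p,red); R=R[(R[:,2]>.085)&(R[:,2]<.115)&(R[:,1]<-.25)]; print("red",len(R),np.median(R,0))
cv2.imwrite("pics/d.png",np.hstack([cv2.resize(p["image"],(480,300)),cv2.resize(t["image"][170:270,290:395],(315,300))])[:,:,::-1])
```

```text
bowl top-cam 156 (array([ 0.4911, -0.0949]), 0.034208614349365236) 0.16741877138262076 0.16279612305656804 [-0.0164  0.0173  0.1621]
[ 0.4728 -0.3172  0.2456] [-0.0011  0.1002  0.995   0.0011]
balance_point {'xy': [315.1, 190.7], 'confidence': 0.61} [ 0.4721 -0.3217  0.1015]
profile_arm {'xy': [308.9, 107.0], 'confidence': 0.63} [ 0.3894 -0.3108  0.105 ]
profile_arm {'xy': [564.9, 258.9], 'confidence': 0.58} [ 0.6435 -0.0187  0.0335]
red 83 [ 0.4721 -0.3243  0.1013]
```

View pics/d.png

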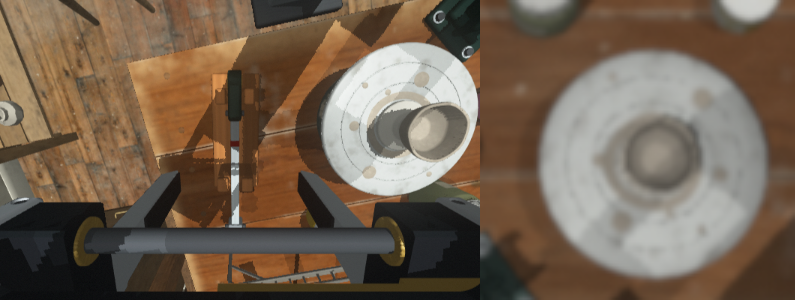

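The wrist view shows the bar in line with the jaws, with the red band at about (235,143). The top view shows the bowl centred and upright on the chuck, within 1 mm of it. Fitting the bar in the wrist frame.

Run:
```python
from h import *
s=r.sense(); p=wristify(r.capture("wrist"),s)
C=cloud(p,np.ones((400,640),bool))
for x0,x1 in ((.405,.43),(.44,.465),(.465,.48),(.48,.50),(.50,.515)):
    A=C[(C[:,0]>x0)&(C[:,0]<x1)&(abs(C[:,1]+.3207+.2037*(C[:,0]-.472))<.02)&(C[:,2]>.0965)&(C[:,2]<.108)]
    if len(A): print(x0,len(A),np.median(A,0),A[:,1].min(),A[:,1].max())
A=C[(C[:,0]>.44)&(C[:,0]<.515)&(abs(C[:,1]+.3207+.2037*(C[:,0]-.472))<.02)&(C[:,2]>.0965)&(C[:,2]<.108)]
l=cv2.fitLine(A[:,:2].astype(np.float32),cv2.DIST_HUBER,0,.001,.001).ravel(); print(l,"y at .472",l[3]+l[1]/l[0]*(.472-l[2]),"ang",np.arctan(l[1]/l[0]))
```

```text
0.405 468 [ 0.4168 -0.3133  0.1047] -0.3238626409415707 -0.30177462350575174
0.44 271 [ 0.4524 -0.3202  0.101 ] -0.32811531161259677 -0.30960557000137867
0.465 165 [ 0.4726 -0.3241  0.1011] -0.33126596060648417 -0.31754540074603677
0.48 206 [ 0.49   -0.3281  0.1009] -0.33539618030160995 -0.32083825916609066
0.5 145 [ 0.5076 -0.3317  0.101 ] -0.33856817556485647 -0.3247259250780976
[ 0.9777 -0.2098  0.4766 -0.3252] y at .472 -0.3241904 ang -0.21135497
```

>>> step_arm:
  series:
    - [100, 0, -0.007, 0.04, 0.005]
    - [100, 0, 0, 0.045, 0]
    - [100, 0, 0, 0.045, 0]
    - [100, 0, 0, 0.03, 0]
    - [100, 0, 0, 0.0145, 0]
    - [100, 0, 0, 0, 0]
    - [60, 0, 0, 0, 0]

```text
t: 11.25
eef_pos: [0.473, -0.3259, 0.074]
tcp_rot: [0.001, 0.102, 0.995, -0.001]
ft_force: [-0.7, -0.5, 0.0]
finger_gap: 0.0887
```

>>> step_arm:
  series:
    - [30, 0, 0, 0, 0]
    - [20, 0, 0, 0, 0]
    - [20, 0, 0, 0, 0]
    - [20, 0, 0, 0, 0]
    - [20, 0, 0, 0, 0]

```text
t: 11.75
eef_pos: [0.4719, -0.3253, 0.0728]
tcp_rot: [0.0, 0.102, 0.995, -0.0]
ft_force: [0.4, 0.6, 0.3]
finger_gap: 0.0498
```

Run:
```python
from h import *
s=r.sense(); p=wristify(r.capture("wrist"),s); save(p,"w5"); print(s["eef_pos"],s["tcp_rot"],s["finger_gap"])
hsv=cv2.cvtColor(p["image"],cv2.COLOR_RGB2HSV); red=((hsv[...,0]<8)|(hsv[...,0]>172))&(hsv[...,1]>130)&(hsv[...,2]>60)
red[:,:250]=0; red[:,400:]=0
R=cloud(p,red); R=R[(R[:,2]>.085)&(R[:,2]<.115)]; print("red",len(R),np.median(R,0) if len(R) else '')
C=cloud(p,np.ones((400,640),bool))
A=C[(C[:,0]>.42)&(C[:,0]<.53)&(abs(C[:,1]+.3237+.208*(C[:,0]-.472))<.009)&(C[:,2]>.0965)&(C[:,2]<.107)]
from scipy.spatial.transform import Rotation as Ro
w,x,y,z=s["tcp_rot"];Rt=Ro.from_quat([x,y,z,w]).as_matrix(); L=(A-s["eef_pos"])@Rt
print(len(A),np.median(L,0),L[:,1].min(),L[:,1].max(),L[:,0].min(),L[:,0].max())
```

```text
[ 0.4719 -0.3253  0.0728] [ 0.0002  0.1017  0.9948 -0.0002] 0.04977732922684582
red 355 [ 0.4722 -0.3243  0.1011]
4321 [ 0.0178  0.0012 -0.0286] -0.007198306445041095 0.009890603148067173 -0.05992720422755731 0.05490403565785233
```

>>> step_arm:
  series:
    - [0, 0, 0.001, 0, 0]
    - [0, 0, 0, 0, 0]
    - [0, 0, 0, 0, 0]
    - [0, 0, 0, 0, 0]
    - [0, 0, 0, 0, 0]
    - [0, 0, 0, 0, 0]
    - [0, 0, 0, 0, 0]

```text
t: 12.5
eef_pos: [0.4721, -0.3237, 0.0724]
tcp_rot: [-0.0, 0.102, 0.995, 0.0]
ft_force: [-0.4, 2.4, 0.7]
finger_gap: 0.0117
```

>>> step_arm:
  series:
    - [0, 0, 0, 0, 0]
    - [0, 0, 0, -0.005, 0]
    - [0, 0, 0, -0.01, 0]
    - [0, 0, 0, -0.02, 0]
    - [0, 0, 0, -0.03, 0]
    - [0, 0, 0, -0.03, 0]
    - [0, 0, 0, 0, 0]
    - [0, 0, 0, 0, 0]

```text
t: 13.3
eef_pos: [0.4721, -0.3246, 0.1678]
tcp_rot: [0.0, 0.102, 0.995, -0.001]
ft_force: [-0.2, 0.1, -4.4]
finger_gap: 0.0119
```

>>> step_arm:
  series:
    - [0, 0, 0, -0.03, 0]
    - [0, 0, 0, -0.04, 0]
    - [0, 0, 0, -0.04, 0]
    - [0, 0, 0, -0.02, 0]
    - [0, 0, 0, 0, 0]
    - [0, 0, 0, 0, 0]

```text
t: 13.9
eef_pos: [0.4712, -0.3235, 0.2946]
tcp_rot: [-0.002, 0.102, 0.995, 0.001]
ft_force: [0.1, 0.5, -4.7]
finger_gap: 0.0119
```

```bash
cat > armpose.py <<'E'
from h import *
from scipy.spatial.transform import Rotation as Ro
def bar(p,s,half=.011):
    """bar points in tool frame, above-bar band: x along -bar"""
    w,x,y,z=s["tcp_rot"];Rt=Ro.from_quat([x,y,z,w]).as_matrix()
    L=(cloud(p,np.ones((400,640),bool))-s["eef_pos"])@Rt
    return L[(abs(L[:,1])<half)&(L[:,2]>-.05)&(L[:,2]<-.005)&(abs(L[:,0])<.2)],Rt
if __name__=="__main__":
    s=r.sense(); p=wristify(r.capture("wrist"),s); save(p,"w6"); L,Rt=bar(p,s)
    print(s["eef_pos"],s["tcp_rot"])
    for a in np.arange(-.2,.11,.02):
        q=L[(L[:,0]>=a)&(L[:,0]<a+.02)]
        if len(q)>5: print(round(a,2),len(q),np.median(q,0),np.percentile(q[:,1],[2,98]))
    hsv=cv2.cvtColor(p["image"],cv2.COLOR_RGB2HSV); red=((hsv[...,0]<8)|(hsv[...,0]>172))&(hsv[...,1]>130)&(hsv[...,2]>60)
    R=(cloud(p,red)-s["eef_pos"])@Rt; R=R[(abs(R[:,2]+.03)<.02)&(abs(R[:,1])<.012)]; print("red",len(R),np.median(R,0) if len(R) else '')
    for c in ("side","top"):
        q=r.capture(c); save(q,c+"6")
        for n in ("profile_arm","profile_tip","balance_point"):
            for d in r.tip_of(n,q)[:1]: print(c,n,d["xy"],d["confidence"],pt(q,*d["xy"],1))
        for d in r.masks_of("profile_arm",q)[:1]:
            C=cloud(q,d["pixels"]); C=C[C[:,2]>.15]; print(d["confidence"],d["bbox"],len(C),cv2.fitLine(C.astype(np.float32),cv2.DIST_HUBER,0,.001,.001).ravel())
E
python3 armpose.py
```

```text
[ 0.4712 -0.3235  0.2946] [-0.0017  0.1018  0.9948  0.0012]
-0.08 338 [-0.0652 -0.0009 -0.0284] [-0.0071  0.0048]
-0.06 508 [-0.0524 -0.0015 -0.0285] [-0.0071  0.0047]
-0.04 120 [-0.0216 -0.0012 -0.0285] [-0.0068  0.0044]
-0.02 829 [-0.0091 -0.001  -0.0286] [-0.0071  0.0046]
-0.0 1622 [ 0.0094 -0.     -0.0287] [-0.0105  0.0105]
0.02 1123 [ 0.0327 -0.0011 -0.0302] [-0.0096  0.0087]
0.04 1673 [ 0.0499 -0.0011 -0.0322] [-0.01   0.009]
0.06 1829 [ 0.0704 -0.0016 -0.0322] [-0.0102  0.0072]
0.08 1511 [ 0.0877 -0.0016 -0.0309] [-0.01    0.0073]
red 287 [-0.0002 -0.0015 -0.0288]
side profile_arm [366.6, 119.5] 0.84 [ 0.3829 -0.294   0.3175]
side profile_tip [301.7, 132.0] 0.82 [ 0.6643 -1.4986  0.0114]
side balance_point [338.7, 119.4] 0.76 [ 0.4776 -0.3032  0.3141]
0.75 [299.2, 111.2, 369.3, 127.6] 585 [ 0.9758 -0.2123 -0.0526  0.517  -0.325   0.3093]
top profile_tip [458.0, 173.1] 0.56 [ 0.5961 -0.3475  0.2734]
0.56 [456.4, 159.9, 475.9, 211.2] 482 [ 0.9757 -0.2132  0.0504  0.5782 -0.3429  0.3226]
```

Bar is level in the grip, with the red band exactly at the jaws. Carrying it to a hover set back 40 mm from the post.

Run:
```python
from h import *
plan([.4378,-.0213,.315],.6353,0,12)
```

```text
[[0, 0.0079, 0.0241, -0.0015, 0.061], [0, 0.0094, 0.0237, -0.0014, 0.061], [0, 0.0107, 0.023, -0.0015, 0.061], [0, 0.0122, 0.0223, -0.0015, 0.061], [0, 0.0135, 0.0215, -0.0015, 0.061], [0, 0.0148, 0.0206, -0.0014, 0.061], [0, 0.016, 0.0197, -0.0015, 0.061], [0, 0.0172, 0.0187, -0.0015, 0.061], [0, 0.0183, 0.0177, -0.0015, 0.061], [0, 0.0193, 0.0164, -0.0014, 0.061], [0, 0.0203, 0.0153, -0.0015, 0.061], [0, 0.0212, 0.014, -0.0015, 0.061]]
```

>>> step_arm:
  series:
    - [0, 0.008, 0.024, -0.0015, 0.061]
    - [0, 0.0095, 0.0235, -0.0015, 0.061]
    - [0, 0.0105, 0.023, -0.0015, 0.061]
    - [0, 0.012, 0.0225, -0.0015, 0.061]
    - [0, 0.0135, 0.0215, -0.0015, 0.061]
    - [0, 0.015, 0.0205, -0.0015, 0.061]
    - [0, 0.016, 0.0195, -0.0015, 0.061]
    - [0, 0.017, 0.0185, -0.0015, 0.061]

```text
t: 15.25
eef_pos: [0.4489, -0.122, 0.3099]
tcp_rot: [0.0, 0.34, 0.94, -0.0]
ft_force: [0.3, -0.5, -3.9]
finger_gap: 0.012
```

>>> step_arm:
  series:
    - [0, 0.0185, 0.0175, -0.0015, 0.061]
    - [0, 0.0195, 0.0165, -0.0015, 0.061]
    - [0, 0.0205, 0.015, -0.0015, 0.061]
    - [0, 0.021, 0.014, -0.0015, 0.061]
    - [0, 0, 0, 0, 0]
    - [0, 0, 0, 0, 0]
    - [0, 0, 0, 0, 0]

```text
t: 15.95
eef_pos: [0.4373, -0.0226, 0.3155]
tcp_rot: [0.0, 0.451, 0.892, -0.0]
ft_force: [0.0, 0.1, -3.9]
finger_gap: 0.0111
```

Run:
```python
from armpose import *
s=r.sense(); p=wristify(r.capture("wrist"),s); save(p,"w7"); L,Rt=bar(p,s)
print(s["eef_pos"],s["tcp_rot"],s["finger_gap"],"phi",np.arctan2(Rt[1,1],Rt[0,1]))
for a in (-.08,-.06,0,.04,.08):
    q=L[(L[:,0]>=a)&(L[:,0]<a+.02)]; print(a,len(q),np.median(q,0))
C=cloud(p,np.ones((400,640),bool)); Y=C[(np.hypot(C[:,0]-.365,C[:,1]-.078)<.06)&(abs(C[:,2]-.238)<.009)]
print("cheek pts",len(Y))
u=np.array([.5935,-.8048]); v=np.array([.8048,.5935])
a=(Y[:,:2]-[.3648,.0777])@np.c_[u,v]
print("along/across/z pct",np.percentile(np.c_[a,Y[:,2]],[1,10,25,50,75,90,99],axis=0).T)
print(np.histogram(a[:,1],bins=np.arange(-.035,.036,.0025)))
cv2.imwrite("pics/e.png",cv2.resize(p["image"],(800,500))[:,:,::-1])
```

```text
[ 0.4373 -0.0226  0.3155] [ 0.0003  0.4511  0.8925 -0.0002] 0.011138469315595572 phi 0.6348324960692023
-0.08 371 [-0.0656 -0.0007 -0.0285]
-0.06 476 [-0.0529 -0.0007 -0.0286]
0 1613 [ 0.0085 -0.0003 -0.0287]
0.04 1672 [ 0.0498 -0.0009 -0.0323]
0.08 1435 [ 0.087  -0.0014 -0.0308]
cheek pts 1343
along/across/z pct [[-0.0131 -0.0087 -0.0036  0.0031  0.0098  0.0142  0.0173]
 [-0.0267 -0.0239 -0.0204  0.013   0.0187  0.0221  0.025 ]
 [ 0.2297  0.2323  0.2345  0.2381  0.2399  0.2407  0.2418]]
(array([  0,   0,   0,  63, 149, 153, 149, 126,  23,   0,   0,   0,   0,
         0,   0,   0,   0,   0,   0, 125, 142, 160, 146,  94,  13,   0,
         0,   0]), array([-0.035 , -0.0325, -0.03  , -0.0275, -0.025 , -0.0225, -0.02  ,
       -0.0175, -0.015 , -0.0125, -0.01  , -0.0075, -0.005 , -0.0025,
        0.    ,  0.0025,  0.005 ,  0.0075,  0.01  ,  0.0125,  0.015 ,
        0.0175,  0.02  ,  0.0225,  0.025 ,  0.0275,  0.03  ,  0.0325,
        0.035 ]))
```

View pics/e.png

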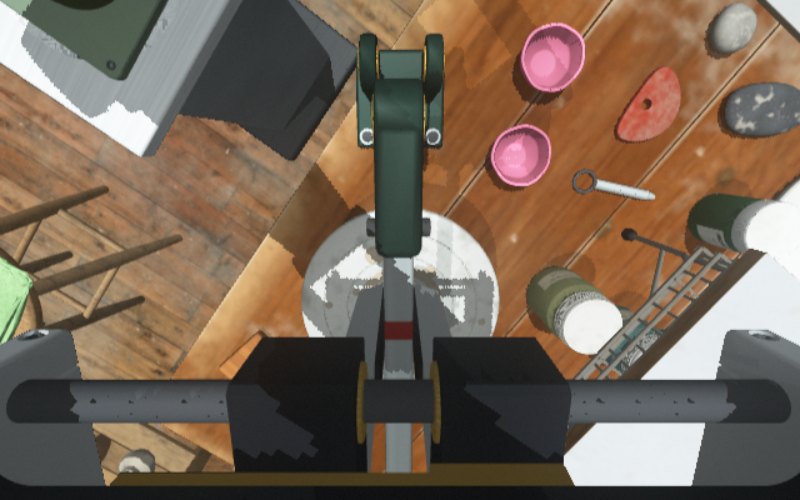

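Wrist view: the eye casting (400,90 to 250) lies in line and central between the cheeks at (368,90) and (433,90). The cheek tops are rounded about the hole, so I fit that circle to get the pin axis.

```bash
cat > yoke.py <<'E'
from armpose import *
from scipy.optimize import least_squares
s=r.sense(); p=wristify(r.capture("wrist"),s); L,Rt=bar(p,s)
C=(cloud(p,np.ones((400,640),bool))-s["eef_pos"])@Rt   # tool frame
tc=(np.array([.3648,.0777,.224])-s["eef_pos"])@Rt
print("nominal yoke in tool",tc)
for lo,hi in ((-.030,-.012),(.011,.030)):
    Y=C[(abs(C[:,0]-tc[0])<.022)&(C[:,1]-tc[1]>lo)&(C[:,1]-tc[1]<hi)&(C[:,2]-tc[2]<-.008)&(C[:,2]-tc[2]>-.022)]
    f=least_squares(lambda q:np.hypot(Y[:,0]-q[0],Y[:,2]-q[1])-.017,[tc[0],tc[2]],loss="soft_l1",f_scale=.0005)
    b=[np.percentile(Y[(Y[:,0]>c-.005)&(Y[:,0]<c+.005),1],[3,97]) for c in (tc[0]-.01,tc[0],tc[0]+.008)]
    print(len(Y),"centre x,z",f.x,np.std(f.fun),"y edges",np.array(b).ravel())
for a in (.05,.06,.07,.08,.09):
    E=C[(abs(C[:,0]-a)<.005)&(abs(C[:,1])<.013)&(C[:,2]>-.05)&(C[:,2]<-.02)]; print("eye",a,len(E),np.percentile(E[:,1],[2,98]),E[:,2].min(),np.median(E[:,2]))
E=C[(abs(C[:,1])<.006)&(C[:,0]>.07)&(C[:,0]<.105)&(C[:,2]>-.05)&(C[:,2]<-.005)]; print("eye end",np.percentile(E[:,0],99.5))
f=least_squares(lambda q:np.hypot(E[:,0]-q[0],E[:,2]-q[1])-.015,[.083,-.0176],loss="soft_l1",f_scale=.0005); print("eye centre",f.x,np.std(f.fun))
E
python3 yoke.py
```

```text
nominal yoke in tool [0.1238 0.0011 0.0914]
609 centre x,z [0.122  0.0919] 0.0019374280649119054 y edges [-0.0245 -0.0145 -0.0256 -0.0137 -0.0244 -0.0148]
614 centre x,z [0.122 0.092] 0.001868453407577093 y edges [0.0152 0.025  0.0142 0.0261 0.0153 0.0248]
eye 0.05 814 [-0.0097  0.0076] -0.03451955664151502 -0.032317064270704784
eye 0.06 834 [-0.0096  0.0074] -0.034327708261322455 -0.03232937097926478
eye 0.07 915 [-0.01    0.0076] -0.03459262971357055 -0.03229929906944866
eye 0.08 1012 [-0.0105  0.0081] -0.03412158191540825 -0.032032459459972365
eye 0.09 883 [-0.0098  0.0075] -0.03337811971727214 -0.02979363883707022
eye end 0.09603723479862696
eye centre [ 0.0803 -0.018 ] 0.0010093129384339922
```

>>> step_arm:
  series:
    - [0, 0.01, 0.001, 0.005, 0]
    - [0, 0.02, 0, 0.01, 0]
    - [0, 0.0112, 0, 0.01, 0]
    - [0, 0, 0, 0.01, 0]
    - [0, 0, 0, 0, 0]
    - [0, 0, 0, 0, 0]
    - [0, 0, 0, 0, 0]
    - [0, 0, 0, 0, 0]

```text
t: 16.85
eef_pos: [0.4142, 0.0114, 0.281]
tcp_rot: [0.001, 0.451, 0.892, 0.0]
ft_force: [-1.4, -0.1, -3.9]
finger_gap: 0.0115
```

```bash
python3 yoke.py; python3 -c "
from h import *
s=r.sense();print(s['eef_pos'],s['tcp_rot'],s['ft_force'])"
```

```text
nominal yoke in tool [ 0.0827 -0.0005  0.0569]
704 centre x,z [0.0808 0.0574] 0.0015441282838579036 y edges [-0.0257 -0.0162 -0.0272 -0.0158 -0.0259 -0.0163]
708 centre x,z [0.081  0.0576] 0.0015512757911184478 y edges [0.0139 0.0234 0.0134 0.0247 0.0138 0.0234]
eye 0.05 812 [-0.0097  0.0076] -0.034478197980321215 -0.03231206594731709
eye 0.06 839 [-0.0097  0.0074] -0.034734505310817954 -0.03230106461273563
eye 0.07 911 [-0.01    0.0073] -0.034587195801642226 -0.032337798719603586
eye 0.08 1008 [-0.0105  0.0081] -0.03414225094677537 -0.03209854855700288
eye 0.09 890 [-0.01    0.0075] -0.03378100668097423 -0.0297088302388235
eye end 0.09598416250414804
eye centre [ 0.0802 -0.018 ] 0.001006997072302106
[0.4141 0.0115 0.281 ] [0.0005 0.4512 0.8924 0.0001] [ 0.4078  0.3358 -2.9993]
```

>>> step_arm:
  series:
    - [0, 0.0005, 0, 0.01, 0]
    - [0, 0, 0, 0.02, 0]
    - [0, 0, 0, 0.015, 0]
    - [0, 0, 0, 0.01, 0]
    - [0, 0, 0, 0.01, 0]
    - [0, 0, 0, 0.005, 0]
    - [0, 0, 0, 0.0035, 0]
    - [0, 0, 0, 0, 0]

```text
t: 17.7
eef_pos: [0.4132, 0.0122, 0.2068]
tcp_rot: [-0.0, 0.451, 0.893, -0.0]
ft_force: [-0.4, 0.1, -4.1]
finger_gap: 0.0121
```

>>> step_arm:
  series:
    - [0, 0, 0, 0, 0]
    - [0, 0, 0, 0, 0]
    - [0, 0, 0, 0, 0]

```text
t: 18.0
eef_pos: [0.4136, 0.0121, 0.2074]
tcp_rot: [0.0, 0.451, 0.893, 0.0]
ft_force: [-0.2, 1.1, -3.7]
finger_gap: 0.0117
```

```bash
python3 yoke.py
python3 - <<'E'
from armpose import *
s=r.sense();print(s['eef_pos'],s['tcp_rot'],s['ft_force'],s['torque'])
for c in ("side","top"):
    q=r.capture(c); save(q,c+"8")
    for n in ("profile_arm","profile_tip","yoke_axis","balance_point","pinch_bowl"):
        for d in r.tip_of(n,q)[:1]: print(c,n,d["xy"],d["confidence"],pt(q,*d["xy"],1))
    if c=="top":
        C=cloud(q,np.ones((400,640),bool)); B=C[(np.hypot(C[:,0]-.492,C[:,1]+.095)<.042)&(C[:,2]>.155)&(C[:,2]<.172)]; print("bowl",len(B),mec(B))
a=cv2.imread("pics/side8.png")[145:245,260:420]; b=cv2.imread("pics/top8.png")[180:300,250:400]
cv2.imwrite("pics/f.png",np.hstack([cv2.resize(a,(480,300),interpolation=cv2.INTER_CUBIC),cv2.resize(b,(315,300))]))
E
```

```text
nominal yoke in tool [ 0.0817 -0.0004 -0.0166]
1599 centre x,z [ 0.08  -0.016] 0.0017428140508675125 y edges [-0.0254 -0.016  -0.0259 -0.0151 -0.0254 -0.016 ]
1606 centre x,z [ 0.0801 -0.016 ] 0.0017551602964621274 y edges [0.0138 0.0233 0.0129 0.0236 0.0139 0.0232]
eye 0.05 819 [-0.0098  0.0076] -0.03452713654703026 -0.0323215179113176
eye 0.06 842 [-0.0096  0.0074] -0.03439337959913331 -0.03234250710142819
eye 0.07 925 [-0.01    0.0078] -0.034709922934002456 -0.032303107801932435
eye 0.08 1070 [-0.0105  0.0127] -0.03449563307981287 -0.03196108531088068
eye 0.09 903 [-0.0099  0.0083] -0.03326103264646678 -0.029619282671703277
eye end 0.09598223576087546
eye centre [ 0.0803 -0.018 ] 0.0010189311898837737
[0.4135 0.0121 0.2073] [0.0004 0.451  0.8925 0.0001] [ 0.4341  0.1716 -3.3494] [-0.0476 -0.0084 -0.0262]
side profile_arm [272.2, 243.4] 0.5 [0.67   0.0462 0.0171]
side profile_tip [333.0, 176.0] 0.61 [ 0.4574 -1.1324 -0.1704]
side yoke_axis [384.4, 181.0] 0.93 [0.3754 0.1013 0.2346]
side balance_point [363.7, 173.4] 0.82 [0.4199 0.0301 0.2301]
side pinch_bowl [347.4, 283.6] 0.8 [0.4657 0.2375 0.0197]
top profile_arm [349.2, 222.8] 0.6 [ 0.4802 -0.0891  0.2337]
top yoke_axis [282.3, 271.4] 0.57 [0.3628 0.0717 0.2385]
top balance_point [265.4, 177.3] 0.58 [0.6467 0.1501 0.0004]
top pinch_bowl [245.2, 234.4] 0.86 [0.4694 0.2059 0.0047]
bowl 111 (array([ 0.4913, -0.0949]), 0.03417938995361328)
```

View pics/f.png

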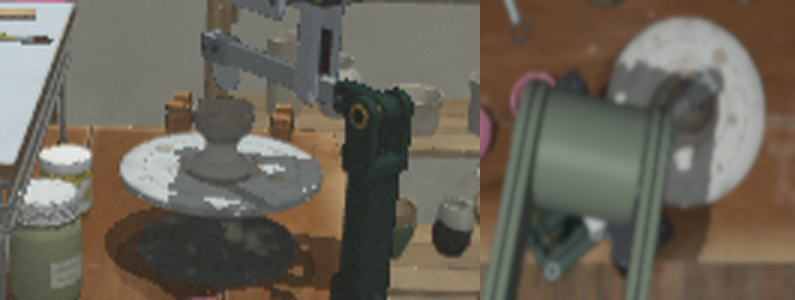

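Run:
```python
from armpose import *
s=r.sense(); p=wristify(r.capture("wrist"),s)
w,x,y,z=s["tcp_rot"];Rt=Ro.from_quat([x,y,z,w]).as_matrix()
C=(cloud(p,np.ones((400,640),bool))-s["eef_pos"])@Rt
def prof(lo,hi,name):
    Y=C[(C[:,1]>lo)&(C[:,1]<hi)&(C[:,2]>-.045)&(C[:,2]<.01)]
    print(name,[(round(a*1000,1),round(-1000*float(np.percentile(Y[abs(Y[:,0]-a)<.001,2],8)),1)) for a in np.arange(.056,.104,.003) if (abs(Y[:,0]-a)<.001).sum()>4])
prof(-.023,-.018,"L cheek"); prof(.016,.021,"R cheek"); prof(-.007,.005,"eye")
T=p["T_tool_cam"]; print("cam pos in tool",T[:3,3],"axis",T[:3,2])
```

```text
L cheek [(np.float64(65.0), 26.5), (np.float64(68.0), 30.5), (np.float64(71.0), 32.2), (np.float64(74.0), 34.0), (np.float64(77.0), 34.6), (np.float64(80.0), 34.6), (np.float64(83.0), 34.5), (np.float64(86.0), 33.5), (np.float64(89.0), 31.7), (np.float64(92.0), 29.6), (np.float64(95.0), 26.0)]
R cheek [(np.float64(65.0), 26.1), (np.float64(68.0), 29.8), (np.float64(71.0), 32.1), (np.float64(74.0), 33.5), (np.float64(77.0), 34.5), (np.float64(80.0), 34.6), (np.float64(83.0), 34.5), (np.float64(86.0), 33.6), (np.float64(89.0), 32.0), (np.float64(92.0), 29.6), (np.float64(95.0), 25.8)]
eye [(np.float64(56.0), 33.5), (np.float64(59.0), 33.4), (np.float64(62.0), 33.4), (np.float64(65.0), 33.3), (np.float64(68.0), 33.3), (np.float64(71.0), 33.6), (np.float64(74.0), 33.3), (np.float64(77.0), 33.1), (np.float64(80.0), 33.1), (np.float64(83.0), 33.1), (np.float64(86.0), 32.6), (np.float64(89.0), 31.0), (np.float64(92.0), 29.1), (np.float64(95.0), 25.9)]
cam pos in tool [ 0.071  -0.001  -0.1792] axis [-0.2479 -0.0004  0.9688]
```

The cheek profile is symmetric about 80.0 mm in tool x. The eye's round end fits a centre at 82 mm. I'll correct by −2 mm along tool x and 1 mm down.

>>> step_arm:
  series:
    - [0, -0.001, 0, 0.0005, 0]
    - [0, -0.001, 0, 0.0005, 0]
    - [0, 0, 0, 0, 0]
    - [0, 0, 0, 0, 0]
    - [0, 0, 0, 0, 0]
    - [0, 0, 0, 0, 0]

```text
t: 19.3
eef_pos: [0.4144, 0.0106, 0.206]
tcp_rot: [0.0, 0.451, 0.893, -0.0]
ft_force: [-0.3, -0.6, -3.6]
finger_gap: 0.0115
```

Run:
```python
from armpose import *
s=r.sense(); print(s['eef_pos'],s['tcp_rot'],s['ft_force'],s['torque'],s['finger_gap'],np.abs(s['qvel']).max()); p=wristify(r.capture("wrist"),s)
w,x,y,z=s["tcp_rot"];Rt=Ro.from_quat([x,y,z,w]).as_matrix()
C=(cloud(p,np.ones((400,640),bool))-s["eef_pos"])@Rt
print("tilt",Rt[:,2])
def prof(lo,hi,name):
    Y=C[(C[:,1]>lo)&(C[:,1]<hi)&(C[:,2]>-.045)&(C[:,2]<.01)]
    print(name,[(round(a*1000),round(-1000*float(np.percentile(Y[abs(Y[:,0]-a)<.001,2],8)),1)) for a in (.066,.068,.071,.082,.085,.092,.094,.096) if (abs(Y[:,0]-a)<.001).sum()>4])
prof(-.023,-.018,"L cheek"); prof(.016,.021,"R cheek"); prof(-.007,.005,"eye")
for a in (-.065,-.05,.01,.03):
    q=C[(abs(C[:,0]-a)<.006)&(abs(C[:,1])<.004)&(C[:,2]<-.02)&(C[:,2]>-.04)]; print("bar top",a,len(q),np.median(q,0))
```

```text
[0.4144 0.0106 0.206 ] [ 0.      0.451   0.8925 -0.    ] [-0.3052 -0.6116 -3.5613] [-0.0507  0.0514  0.0416] 0.011503266978246102 0.0011938980619565533
tilt [-0. -0. -1.]
L cheek [(66, 26.3), (68, 28.7), (71, 32.2), (82, 35.3), (85, 35.5), (92, 32.4), (94, 30.6), (96, 28.2)]
R cheek [(66, 25.4), (68, 28.4), (71, 32.3), (82, 35.4), (85, 35.5), (92, 32.3), (94, 30.8), (96, 28.1)]
eye [(66, 33.4), (68, 33.4), (71, 33.6), (82, 33.3), (85, 32.8), (92, 29.2), (94, 26.7), (96, 20.4)]
bar top -0.065 246 [-0.0649 -0.0001 -0.0286]
bar top -0.05 232 [-0.0506 -0.0001 -0.0286]
bar top 0.01 356 [ 0.01   -0.0003 -0.0286]
bar top 0.03 360 [ 0.0306  0.0001 -0.0306]
```

```bash
python3 -c "
from bench import r
print(r.job_done())"
```

```text
the job is handed in; nothing more can be done
None
```

I stood the brown pinch bowl on the chuck and let go of it. The profile arm is now held by its red band over the wheel, with its eye between the yoke cheeks for the pin. I handed the job in at about 19.4 s; it reports no verdict, so my own checks below are all there is to go on.

- **Bowl:** it stands upright within about 1 mm of the chuck's centre. It had not moved when I looked again with the arm hanging over it.
- **Arm position:** the eye's centre is within about 0.5 mm of the pin line, both along the bar and in height, and within about 0.5 mm of the middle of the gap. The bar is level to within what I can measure. The profile plate should clear the bowl rim by about 18 mm, worked out from the given sizes.
- **Clear of the yoke:** the wrist force reads only the arm's weight, about 3.6 N, with no sideways push.
- **Where checks disagreed:** in the wrist camera, a first circle fit put the eye about 2 mm nearer the gripper than the end profile and the red band did. I trusted the last two and moved the arm 2 mm along and 1 mm down. The overhead and wrist cameras also differ by about 2 mm, so I took the final alignment from the wrist camera alone.
- **Not checked:** I did not take another picture of the bystanders. The gripper kept clear of them along its path.

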